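# Pack a hanging bangle and block the box

## Task

Take the broad bangle up and off its hook on the display stand and lay it flat on the floor of the open shipping box, without dropping it. Then push the filler block that closes the remaining gap down into the box beside it until it sits fully home on the floor, so nothing can shift; don't force the block down on the bangle. Leave the slim bangle on its hook, and the other block and the bead pots where they are.

Things in the scene. Friction and masses are not known exactly. Their poses are not given: they have to be found in the camera images.
- stand: Wooden display stand, fixed. Origin on the table under its middle; z up, y sideways along the stand; the face looks to -x and up. Its face is a flat white board 300 mm wide (y), 220 mm long up the slope, rising towards +x at 40 deg to the table, from 14 to 155 mm high. Up-slope U = (cos40, 0, sin40), outward normal N = (-sin40, 0, cos40) in its axes. It carries two hooks.
- face_mid (a point): Middle of the board's upper surface, 84 mm above the stand's origin; axes as the stand's.
- light_bar (a point): Middle of the round light bar over the hooks, 16 mm thick, 300 mm long along the stand's y, at x = 3.5 mm, z = 197 mm from the stand's origin, held from behind by thin brackets at y = +-135 mm. It stands about 120 mm above the bangles and blocks a gripper coming straight down; one tilted to the board's normal (40 deg) passes in front of it.
- hook_a (a point): Outer bend of the steel hook on the stand's +y side: y = +65 mm, 13 mm up-slope of the face's middle, 22 mm off the board. The 8 mm rod stands square out of the board to here, then turns up-slope 9 mm plus a 4 mm round end. A bangle hangs by its inner edge on the rod, flat on the board, centre 28 mm down-slope of the rod; it must go 9 mm or more up-slope (14 is safe), then 30 mm outward.
- hook_b (a point): The same on the hook at the stand's -y side (y = -65 mm).
- bangle: The broad bangle, a dark wooden ring: outer diameter 82 mm, inner 64 mm (band 9 mm), 14 mm thick, about 35 g. It hangs on either one of the two hooks. Origin at the centre of the ring on the side that faces the board; z along the ring's axis, away from the board while it hangs.
- bangle_mid (a point): Centre of the broad bangle, 7 mm along its axis from its origin.
- slim_bangle: The slim bangle on the other hook, to be left there: dark wood, outer diameter 72 mm, inner 64 mm, 14 mm thick. Origin as for the broad one.
- box: Open plywood shipping box, fixed: outside 100 mm (x) by 138 mm (y), 36 mm high, walls and floor 6 mm; inside 88 by 126 mm, 30 mm deep. Origin under its middle, z up. Bangle (82) and wide block (40) together take 122 of the 126 mm length; either may have either end.
- box_in (a point): Centre of the box's inner floor, 6 mm above the box's origin; same axes.
- wide_block: Loose filler block of pale wood, the one that closes the gap: 84 mm (x) by 40 mm (y), 28 mm high, lower edges chamfered 3 mm over 6 mm of height. On top, along its x, a grip rib 56 mm long, 14 mm thick (y) and 24 mm tall, top 52 mm above the foot. Origin at the centre of its underside, z up. About 75 g.
- narrow_block: The other filler block, too thin for the gap, to be left: the same but 26 mm in y, about 50 g. The two blocks may have swapped places.
- pot_a: Closed round bead pot, 51 mm across, 34 mm high, bystander. Origin at the centre of its underside.
- pot_b: A second such bead pot, bystander.
Mind the look-alikes: they are no part of the job. Leave any purple or yellow look-alike of the bangle alone. Leave any red look-alike of the wide_block alone.

How it is judged:
By the outcome, as a careful person would: the job done as asked, in the order asked, and still so for the second after the job is handed in, with the robot touching nothing.
It also fails if it takes over 64 s, if anything falls off the work surface, if the arm or the gripper's body presses on something with over 40 N, if the wrist force passes 120 N, or if a joint passes its speed limit or range.

## Robot

A 6-joint arm with a two-finger parallel gripper is mounted at the origin on the work surface. World frame = base frame: x ahead of the robot, y to its left, z up, the work surface at z = 0. Lengths are in m, angles in degrees, forces in N, time in s.
With the tool pointing down it reaches from about 0.325 to 0.775 m from the base axis. Payload 9.3 kg.
Tool frame: the origin (TCP) lies at the very end of the fingers, on their centre line; the grasp point (between the pads) lies 19 mm behind it; z points along the fingers, y is the line along which they close (so a half turn about z gives the same grasp; the last joint's range is limited). The gripper opens to 85 mm and grips with 20 to 120 N. Pads are 22 mm wide; open, the fingers measure 114 mm over their backs; the gripper's body (76 mm by 85 mm) begins 54 mm behind the grasp point. The pads swing forward as they close: fully open they stand 13 mm farther back than shut.
Start: joints at [-78.014, 14.817, 1.232, 76.415, 0, 81.257], TCP at [0.195, -0.514, 0.231] pointing down, gripper open.
Joint ranges: [-174.27, 174.27], [-52.1, 104.24], [-59.71, 78.15], [-110.17, 111.67], [-87.03, 83.33], [-180, 180]. Speed limits (degrees/s): [127.2, 127.2, 159.86, 180, 180, 180].

## Interface

Orientations are given as a 3x3 rotation matrix whose columns are the frame's x, y, z axes.
In Python, from workcell import r, eyes, workorder gives the robot as it stands. The module is installed in compiled form; this text tells all that it offers.
- The arm moves only by the shell command python3 -m pendant 'ROWS' [FORCE]. ROWS is JSON, a list of rows, each an object with "twist": the turn, a rotation vector about the tool's x, y, z in degrees, a list of three; "translation": the shift along the tool's x, y, z in cm, a list of three; "fingers": the finger opening in cm, from 0 to 8.54. A call has 1 to 12 rows; each row is the pose to reach, as a shift and turn from the pose commanded when the call began, along the tool's axes at that moment; what a row does not reach only later rows make up. A row lasts 1/8 s, in which the tool goes at most 62.5 mm and 10.7 degrees, less where a joint would pass 70% of its speed; a pose out of reach is approached as far as the arm can. A call with a gripper value outside its range is refused whole. The fingers move at their own pace and stop on an object; FORCE is the grip in N (left out, the last holds). Time passes only in rows, so rows that repeat a pose let the fingers close. It gives the time, the measured TCP pose, the force, the opening and the grip force at its end, in the units of the state.
- r.get_state(): the state, without advancing time (a new reading comes with each control period).
- eyes.capture(name): name is "side" or "top" or "wrist"; returns a dict with "img" (420x560x3 uint8, red, green, blue), "range_z" (420x560 float32, m along the optical axis (not along the pixel's ray), 0 where there is no reading), "vertical_fov" (degrees; the focal length in pixels is half the picture's height over the tangent of half this angle, whatever the lens; pixels are square), "cx", "cy" (the principal point, pixels), "xyz" and "attitude" of the camera in the world. Camera axes: x right, y down, z forward; pixel columns grow to the right and rows downward; lengths in m; the calibration is good to about 2 mm. A picture is of the moment at which its call begins.
- workorder.hand_in(): hands the job in; it is judged then, once.
The state is a dict: "time_s": time; "joints": joint angles; "qvel": joint speeds; "joint_torque": joint torques, N m; "tool_pos": TCP position; "orientation": TCP orientation; "ft_force": force on the tool from outside, world axes, zero at the start; "ft_torque": the same for the moment, N m; "opening": finger opening in m; "grasp_force": force on a finger pad.
Only numpy, scipy, OpenCV 4.12 (cv2) and the standard library are available. Lean on these libraries where they do the work, as an engineer would, in place of code of your own. Each camera call takes 0.05 s, during which the arm holds its last target. There are 200 camera calls.

## Working session

There is one attempt and no reset: what is moved stays moved. The work goes in short steps, Python scripts to look and compute and a shell command to move; the robot and the scene stay as the last step left them, time stands still between calls to the robot, and variables do not carry over. Pictures are saved under pics/ and viewed, at most 12 in all, crops included, and the job is handed in when it is done.

```bash
mkdir -p pics; cat > h.py <<'E'
import numpy as np, cv2
from workcell import r, eyes, workorder
def cap(n):
    c=eyes.capture(n); c['f']=210/np.tan(np.radians(c['vertical_fov']/2)); c['R']=np.array(c['attitude']).reshape(3,3); c['t']=np.array(c['xyz']); return c
def cloud(c):
    v,u=np.mgrid[:420,:560]; z=c['range_z']
    p=np.stack([(u-c['cx'])/c['f']*z,(v-c['cy'])/c['f']*z,z],-1)
    return p@c['R'].T+c['t']
def save(c,n): cv2.imwrite('pics/'+n,c['img'][:,:,::-1])
E
python3 - <<'E'
from h import *
ims=[]
for n in ['top','side']:
    c=cap(n); np.savez(n,img=c['img'],P=cloud(c),z=c['range_z'],t=c['t'],R=c['R'],f=c['f'],cx=c['cx'],cy=c['cy']); save(c,n+'.png'); print(n,c['t'],c['R'].round(3).tolist(),c['f'],c['cx'],c['cy'],(c['range_z']>0).mean())
print(r.get_state())
E
```

```text
top [ 0.4779283  -0.01759287  1.24713005] [[-0.003, -0.999, 0.044], [-1.0, 0.004, 0.014], [-0.014, -0.044, -0.999]] 510.97454039011257 278.97021644584066 208.6137693123702 0.9958971088435374
side [-0.25530311  0.75612715  0.7282204 ] [[-0.69, -0.349, 0.634], [-0.724, 0.328, -0.607], [0.004, -0.878, -0.479]] 451.072489847388 269.81572736148456 211.7362149298325 0.9959311224489796
{'time_s': 0.1, 'joints': array([-7.80129717e+01,  1.48493263e+01,  1.19557665e+00,  7.64154935e+01,
       -1.15920848e-03,  8.12560981e+01]), 'qvel': array([ 0.10015397,  0.05801399,  0.06786733, -0.05935667,  0.01319789,
       -0.07005694]), 'joint_torque': array([ 7.72400061e-03, -5.56693554e+01,  3.45069408e+01,  1.16612311e-02,
       -3.23106086e-06,  2.45367715e-05]), 'tool_pos': array([ 0.19462411, -0.51416102,  0.23071974]), 'orientation': array([[ 9.35253095e-01,  3.53979626e-01, -2.70788838e-04],
       [ 3.53979692e-01, -9.35252367e-01,  1.17796674e-03],
       [ 1.63720322e-04, -1.19755078e-03, -9.99999270e-01]]), 'ft_force': array([ 0.44685599, -1.0141878 ,  0.07973953]), 'ft_torque': array([-0.01296254,  0.03408158,  0.01911801]), 'grasp_force': 0.0, 'opening': 0.08542687407314783}
```

View pics/top.png

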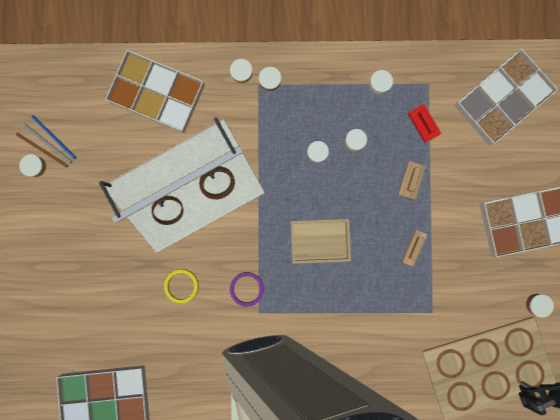

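View pics/side.png

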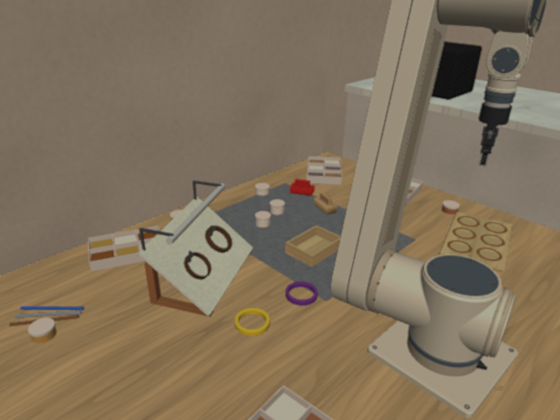

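The top view shows the broad bangle at px (217,182) and the slim one at (167,210). The box is at (321,241), the wide block at (412,180), the narrow block at (414,248) and the pots at (318,151) and (357,139). The side view agrees.

```bash
python3 - <<'E'
from h import *
d=np.load('top.npz'); P=d['P']; img=d['img'].astype(int); hsv=cv2.cvtColor(d['img'],cv2.COLOR_RGB2HSV).astype(int)
def rect(name,m,box):
    u0,v0,u1,v1=box; k=np.zeros(m.shape,bool); k[v0:v1,u0:u1]=m[v0:v1,u0:u1]
    n,l,s,_=cv2.connectedComponentsWithStats(k.astype(np.uint8)); k=l==1+np.argmax(s[1:,4])
    q=P[k]; (c,wh,a)=cv2.minAreaRect(q[:,:2].astype(np.float32)); print(name,k.sum(),np.round(c,4),np.round(wh,4),round(a,1),'z',np.percentile(q[:,2],[5,50,95]).round(3)); return k
Z=P[...,2]
print('table z',np.median(Z[280:310,300:420]))
wood=(hsv[...,0]<28)&(hsv[...,1]>60)
print(hsv[180,405],hsv[240,320],hsv[280,350],hsv[182,203],hsv[182,217])
# box by height band
for nm,b in [('box',(280,210,362,272)),('wide',(392,155,432,205)),('narrow',(395,225,435,272)),('potA',(303,136,333,167)),('potB',(342,124,372,155)),('red',(400,95,445,148))]:
    rect(nm,Z>0.012,b); rect(nm+' hi',Z>(0.04 if nm!='box' else .028),b) if 'pot' not in nm else 0
# board plane
m=np.zeros(Z.shape,bool); m[120:255,100:268]=True
white=m&(hsv[...,1]<45)&(hsv[...,2]>140)&(Z>0.012)&(Z<0.165)
q=P[white]
for _ in range(6):
    c=q.mean(0); n=np.linalg.svd(q-c,full_matrices=False)[2][2]; n*=np.sign(n[2]); e=(P[white]-c)@n; q=P[white][abs(e)<.004]
print('plane',c,n,np.degrees(np.arccos(n[2])),len(q),np.std((q-c)@n))
yaw=np.arctan2(-n[1],-n[0]); X=np.array([np.cos(yaw),np.sin(yaw),0]); Y=np.array([-np.sin(yaw),np.cos(yaw),0]); U=np.cross(Y,n)
print('yaw',np.degrees(yaw))
ab=np.c_[q@U,q@Y]; lo,hi=np.percentile(ab,.5,0),np.percentile(ab,99.5,0); print('ext',lo,hi,hi-lo)
dark=m&(hsv[...,2]<95)
off=(P-c)@n; dark&=(off>0.003)&(off<.02)
nn,l,s,_=cv2.connectedComponentsWithStats(dark.astype(np.uint8))
for i in range(1,nn):
    if s[i,4]>60:
        p=P[l==i]; ab=np.c_[p@U,p@Y].astype(np.float32); cc,rr=cv2.minEnclosingCircle(ab); pos=cc[0]*U+cc[1]*Y+((c@n))*n; print('ring',s[i],cc,rr,'centre on board',pos, 'off',np.median((p-c)@n))
E
```

```text
table z 0.0002462705550917432
[ 17  89 163] [ 21  80 173] [109  38 114] [14 95 91] [ 53  12 193]
box 568 [ 0.4546 -0.0924] [0.1    0.1479] 2.0 z [0.019 0.035 0.04 ]
box hi 516 [ 0.4546 -0.0924] [0.1    0.1479] 2.0 z [0.031 0.036 0.04 ]
wide 645 [ 0.5308 -0.1972] [0.0858 0.3645] 29.6 z [0.022 0.029 0.053]
wide hi 164 [ 0.5994 -0.3177] [0.0149 0.0566] 72.9 z [0.043 0.051 0.055]
narrow 445 [ 0.4756 -0.1843] [0.3223 0.0856] 74.3 z [0.019 0.03  0.054]
narrow hi 172 [ 0.4433 -0.1761] [0.32   0.0541] 87.3 z [0.042 0.051 0.055]
potA 356 [ 0.5824 -0.0702] [0.0492 0.2286] 75.4 z [0.029 0.033 0.038]
potB 371 [ 0.6052 -0.1002] [0.0498 0.2993] 47.6 z [0.029 0.034 0.037]
red 659 [ 0.6318 -0.1824] [0.0851 0.4429] 32.2 z [0.019 0.029 0.053]
red hi 176 [ 0.6018 -0.1988] [0.0557 0.4354] 41.6 z [0.042 0.051 0.054]
plane [0.57695701 0.2111431  0.08853813] [-0.56201981 -0.31026018  0.76672835] 39.93900055343363 8522 0.001748296085515578
yaw 28.90067025241306
ext [ 0.4073651  -0.24410291] [0.62527033 0.05143258] [0.21790523 0.29553549]
ring [200 166  35  33 357] (0.5009570121765137, -0.1620723456144333) 0.04177103191614151 centre on board [0.59549655 0.14361239 0.0748012 ] off 0.013223009319013275
ring [152 196  30  17 103] (0.5060151815414429, -0.03373884782195091) 0.03369531035423279 centre on board [0.53686916 0.25783742 0.0780484 ] off 0.011096567499769035
ring [153 208  30  17 110] (0.49640780687332153, -0.030536064878106117) 0.03375336900353432 centre on board [0.52887243 0.25708127 0.07188074] off 0.012242744534313257
```

```bash
cat >> h.py <<'E'
from scipy.spatial.transform import Rotation as Ro
yaw=np.radians(28.9); b=np.radians(40)
X=np.array([np.cos(yaw),np.sin(yaw),0]); Y=np.array([-np.sin(yaw),np.cos(yaw),0]); Zz=np.array([0,0,1.])
N=-np.sin(b)*X+np.cos(b)*Zz; U=np.cos(b)*X+np.sin(b)*Zz
C=np.array([0.5955,0.1436,0.0748])  # broad ring centre on the board
Rpick=np.c_[Y,U,-N]
def down(a): # tool down, y axis at world angle a
    a=np.radians(a); y=np.array([np.cos(a),np.sin(a),0]); z=-Zz; return np.c_[np.cross(y,z),y,z]
def plan(Rt,pt):
    s=r.get_state(); R=np.array(s['orientation']).reshape(3,3); p=s['tool_pos']
    print('twist',Ro.from_matrix(R.T@Rt).as_rotvec(degrees=True).round(1),'trans cm',(R.T@(pt-p)*100).round(2),'| t',s['time_s'],'pos',p.round(4),'F',s['ft_force'].round(2),'open',round(s['opening'],4),'grip',round(s['grasp_force'],1),'J',s['joints'].round(0))
E
python3 - <<'E'
from h import *
plan(Rpick,C-0.0365*U+0.15*N)
d=np.load('top.npz'); P=d['P']; Z=np.where(d['z']>0,P[...,2],0); Z[Z>.1]=0
def rect(name,box,lo,hi=.1):
    u0,v0,u1,v1=box; k=np.zeros(Z.shape,np.uint8); k[v0:v1,u0:u1]=((Z>lo)&(Z<hi))[v0:v1,u0:u1]
    n,l,s,_=cv2.connectedComponentsWithStats(k); k=l==1+np.argmax(s[1:,4])
    c,wh,a=cv2.minAreaRect(P[k][:,:2].astype(np.float32)); print(name,k.sum(),np.round(c,4),np.round(wh,4),round(a,1))
rect('box',(280,210,362,272),.028)
for nm,bx in [('wide',(392,155,432,205)),('narrow',(395,225,435,272)),('red',(400,95,445,148))]: rect(nm,bx,.012); rect(nm+' rib',bx,.04)
for nm,bx in [('pA',(303,136,333,167)),('pB',(342,124,372,155))]: rect(nm,bx,.02)
E
```

```text
twist [-29.6  34.1 -93.8] trans cm [ 48.46 -45.55   6.51] | t 0.1 pos [ 0.1946 -0.5142  0.2307] F [ 0.45 -1.01  0.08] open 0.0854 grip 0.0 J [-78.  15.   1.  76.  -0.  81.]
box 513 [ 0.4547 -0.0974] [0.1   0.138] 2.0
wide 643 [ 0.5995 -0.3174] [0.042  0.0845] 72.5
wide rib 164 [ 0.5994 -0.3177] [0.0149 0.0566] 72.9
narrow 443 [ 0.4374 -0.3209] [0.0284 0.0843] 65.7
narrow rib 171 [ 0.437  -0.3214] [0.0147 0.0563] 66.0
red 655 [ 0.7374 -0.3505] [0.0839 0.0425] 29.4
red rib 175 [ 0.7376 -0.3506] [0.0562 0.0161] 28.3
pA 350 [ 0.6687 -0.0923] [0.0487 0.0484] 2.4
pB 361 [ 0.6967 -0.1845] [0.0489 0.0506] 0.1
```

```bash
python3 -m pendant '[{"twist":[0,0,-8],"translation":[4,-3.8,0.3],"fingers":4},{"twist":[-2,2,-16],"translation":[8,-7.6,0.6],"fingers":4},{"twist":[-5,6,-25],"translation":[13,-12,1],"fingers":4},{"twist":[-8,9,-34],"translation":[17,-16,1.5],"fingers":4},{"twist":[-11,12,-43],"translation":[22,-20,2],"fingers":4},{"twist":[-14,16,-52],"translation":[27,-25,3],"fingers":4},{"twist":[-17,20,-61],"translation":[32,-30,4],"fingers":4},{"twist":[-20,24,-70],"translation":[37,-35,5],"fingers":4},{"twist":[-24,28,-79],"translation":[41,-39,5.5],"fingers":4},{"twist":[-27,31,-87],"translation":[45,-43,6],"fingers":4},{"twist":[-29.6,34.1,-93.8],"translation":[48.5,-45.5,6.5],"fingers":4},{"twist":[-29.6,34.1,-93.8],"translation":[48.5,-45.5,6.5],"fingers":4}]' 30
python3 -m pendant '[{"twist":[0,0,0],"translation":[0,0,0],"fingers":4},{"twist":[0,0,0],"translation":[0,0,0],"fingers":4}]'
python3 - <<'E'
from h import *
plan(Rpick,C-0.0365*U+0.06*N)
c=cap('wrist'); save(c,'w1.png'); np.savez('w1',**{k:c[k] for k in('img','range_z','t','R','f','cx','cy')}, P=cloud(c))
E
```

```text
time_s: 1.6
tool_pos: [0.4867, 0.0863, 0.1651]
orientation: [[-0.49, 0.668, 0.56], [0.872, 0.376, 0.315], [0.0, 0.642, -0.767]]
ft_force: [-0.6, 0.4, 0.3]
opening: 0.0399
grasp_force: 0.0
time_s: 1.85
tool_pos: [0.4872, 0.0816, 0.1665]
orientation: [[-0.482, 0.671, 0.564], [0.876, 0.37, 0.309], [-0.001, 0.643, -0.766]]
ft_force: [0.2, 0.9, -0.4]
opening: 0.0401
grasp_force: 0.0
twist [-0.   0.1 -0. ] trans cm [0.21 0.01 9.05] | t 1.85 pos [0.4872 0.0816 0.1665] F [ 0.17  0.85 -0.4 ] open 0.0401 grip 0.0 J [-17.  -7. -46.  21.  27.  52.]
```

View pics/w1.png

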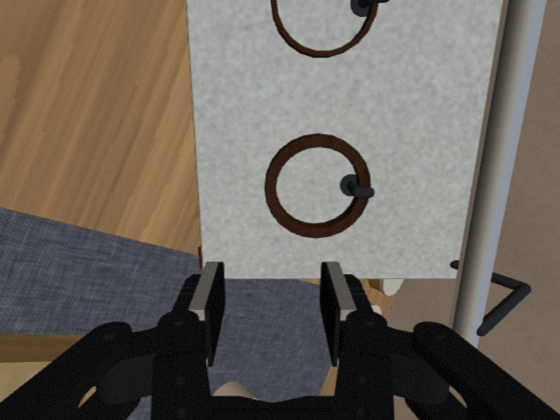

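The wrist view shows the broad bangle centred near px (318,186), with its hook rod at (350,185). The fingers are at the lower edge. I'll refine the ring centre from this view.

```bash
python3 - <<'E'
from h import *
d=np.load('w1.npz'); P=d['P']; hsv=cv2.cvtColor(d['img'],cv2.COLOR_RGB2HSV).astype(int)
off=(P-C)@N
w=np.zeros(off.shape,bool); w[100:260,210:450]=True
wh=w&(hsv[...,1]<40)&(hsv[...,2]>150)&(abs(off)<.01)
print('board off',np.median(off[wh]))
q=P[wh]; c=q.mean(0); n=np.linalg.svd(q-c,full_matrices=False)[2][2]; n*=np.sign(n[2]); print('n',n,N)
m=np.zeros(off.shape,np.uint8); m[120:250,255:385]=((hsv[...,0]<20)&(hsv[...,1]>100)&(hsv[...,2]<130))[120:250,255:385]
nn,l,s,_=cv2.connectedComponentsWithStats(m); k=(l==1+np.argmax(s[1:,4])).astype(np.uint8)
cs,_=cv2.findContours(k,cv2.RETR_EXTERNAL,cv2.CHAIN_APPROX_NONE); e=cv2.fitEllipse(cv2.convexHull(cs[0])); print(e,k.sum())
p=P[(k>0)&(d['range_z']>0)]; print('ring front off',np.percentile((p-C)@N,[10,50,90]))
b0=np.median(off[wh])
ray=d['R']@np.array([(e[0][0]-d['cx'])/d['f'],(e[0][1]-d['cy'])/d['f'],1]); t=d['t']
ctr=t+ray*((C+(b0+.014)*N-t)@N)/(ray@N)-.014*N
print('ctr',ctr,'dU',(ctr-C)@U,'dY',(ctr-C)@Y)
a=np.c_[p@U,p@Y].astype(np.float32); cc,rr=cv2.minEnclosingCircle(a); print('circle',cc[0]-C@U,cc[1]-C@Y,rr)
E
```

```text
board off 0.0013788669822694998
n [-0.56308771 -0.30939215  0.76629546] [-0.56273775 -0.31064793  0.76604444]
((316.94769287109375, 185.61502075195312), (102.38775634765625, 105.12377166748047), 63.734336853027344) 3322
ring front off [0.01284625 0.01513825 0.01612117]
ctr [0.59324194 0.14373616 0.07499643] dU -0.0013376858169690793 dY 0.0012104826755258789
circle -0.0010268414227002642 -0.001100937792375939 0.04058848321437836
```

```bash
python3 - <<'E'
import re
s=open('h.py').read().replace("Rpick=np","C=C+0.0014*N-0.001*U\nRpick=np"); open('h.py','w').write(s)
E
python3 -c "
from h import *
plan(Rpick,C-0.0365*U+0.006*N)"
```

```text
twist [ 0.   0.1 -0. ] trans cm [ 0.24 -0.1  14.31] | t 1.9 pos [0.4873 0.0815 0.1666] F [-0.57  0.85  0.92] open 0.0399 grip 0.0 J [-17.  -7. -46.  20.  27.  52.]
```

```bash
python3 -m pendant '[{"twist":[0,0,0],"translation":[0.2,-0.1,4],"fingers":4},{"twist":[0,0,0],"translation":[0.2,-0.1,8],"fingers":4},{"twist":[0,0,0],"translation":[0.2,-0.1,10.5],"fingers":4},{"twist":[0,0,0],"translation":[0.2,-0.1,12],"fingers":4},{"twist":[0,0,0],"translation":[0.2,-0.1,13],"fingers":4},{"twist":[0,0,0],"translation":[0.2,-0.1,14],"fingers":4},{"twist":[0,0,0],"translation":[0.2,-0.1,14.3],"fingers":4},{"twist":[0,0,0],"translation":[0.2,-0.1,14.3],"fingers":4}]' 30
python3 -c "
from h import *
plan(Rpick,C-0.0365*U+0.004*N)
save(cap('wrist'),'w2.png')"
```

```text
time_s: 2.9
tool_pos: [0.5661, 0.1285, 0.0562]
orientation: [[-0.484, 0.67, 0.563], [0.875, 0.371, 0.311], [-0.001, 0.643, -0.766]]
ft_force: [0.0, -0.1, -0.1]
opening: 0.0401
grasp_force: 0.0
twist [0.  0.  0.1] trans cm [-0.1  -0.02  0.16] | t 2.9 pos [0.5661 0.1285 0.0562] F [ 0.04 -0.11 -0.13] open 0.0401 grip 0.0 J [ -7.  12. -50.  -5.  22.  61.]
```

View pics/w2.png

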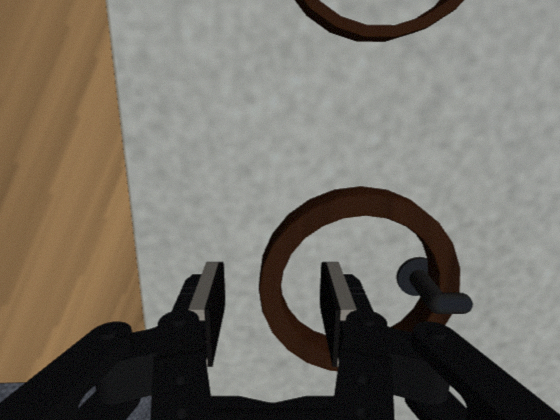

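The fingers straddle the band: the inner pad (330,290) is inside the ring and the outer pad (215,290) is below it. Next is closing.

```bash
python3 -m pendant '[{"twist":[0,0,0],"translation":[0,0,0],"fingers":1.5},{"twist":[0,0,0],"translation":[0,0,0.1],"fingers":1.5},{"twist":[0,0,0],"translation":[0,0,0.1],"fingers":0},{"twist":[0,0,0],"translation":[0,0,0.1],"fingers":0},{"twist":[0,0,0],"translation":[0,0,0.1],"fingers":0},{"twist":[0,0,0],"translation":[0,0,0.1],"fingers":0}]' 40
python3 -c "
from h import *
plan(Rpick,C-0.0365*U+0.004*N+0.015*U)"
```

```text
time_s: 3.7
tool_pos: [0.5666, 0.1288, 0.0554]
orientation: [[-0.484, 0.67, 0.563], [0.875, 0.371, 0.31], [-0.001, 0.643, -0.766]]
ft_force: [-4.5, -2.8, 3.6]
opening: 0.0073
grasp_force: 38.1
twist [0.  0.  0.1] trans cm [-0.11  1.49  0.06] | t 3.7 pos [0.5666 0.1288 0.0554] F [-4.46 -2.76  3.61] open 0.0073 grip 38.1 J [ -7.  12. -50.  -6.  22.  61.]
```

```bash
python3 -m pendant '[{"twist":[0,0,0],"translation":[0,0.2,-0.1],"fingers":0},{"twist":[0,0,0],"translation":[0,0.5,-0.15],"fingers":0},{"twist":[0,0,0],"translation":[0,0.9,-0.15],"fingers":0},{"twist":[0,0,0],"translation":[0,1.3,-0.15],"fingers":0},{"twist":[0,0,0],"translation":[0,1.5,-0.15],"fingers":0},{"twist":[0,0,0],"translation":[0,1.5,-0.15],"fingers":0}]' 40
python3 -c "
from h import *
plan(Rpick,C-0.0365*U+0.004*N+0.015*U)
save(cap('wrist'),'w3.png')"
```

```text
time_s: 4.45
tool_pos: [0.5759, 0.1342, 0.0662]
orientation: [[-0.484, 0.67, 0.563], [0.875, 0.372, 0.311], [-0.001, 0.643, -0.766]]
ft_force: [-0.6, 0.2, -1.4]
opening: 0.0077
grasp_force: 37.6
twist [0.  0.  0.1] trans cm [-0.12 -0.04  0.2 ] | t 4.45 pos [0.5759 0.1342 0.0662] F [-0.61  0.24 -1.45] open 0.0077 grip 37.6 J [ -6.  11. -48.  -3.  21.  62.]
```

View pics/w3.png

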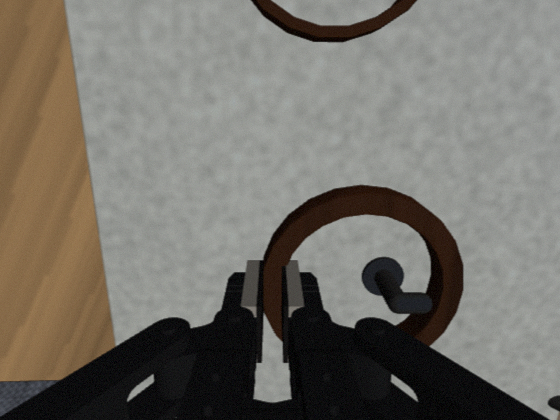

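The band is between the pads (262–290,285). The ring has moved up so that its inner edge clears the hook tip at (430,303). Next I draw it outward.

```bash
python3 -m pendant '[{"twist":[0,0,0],"translation":[0,0.1,-0.5],"fingers":0},{"twist":[0,0,0],"translation":[0,0.1,-1.2],"fingers":0},{"twist":[0,0,0],"translation":[0,0.1,-2],"fingers":0},{"twist":[0,0,0],"translation":[0,0.1,-3],"fingers":0},{"twist":[0,0,0],"translation":[0,0.1,-4],"fingers":0},{"twist":[0,0,0],"translation":[0,0.1,-6],"fingers":0},{"twist":[0,0,0],"translation":[0,0.1,-8],"fingers":0},{"twist":[0,0,0],"translation":[0,0.1,-10],"fingers":0},{"twist":[0,0,0],"translation":[0,0.1,-12],"fingers":0},{"twist":[0,0,0],"translation":[0,0.1,-13],"fingers":0},{"twist":[0,0,0],"translation":[0,0.1,-13],"fingers":0}]' 40
python3 - <<'E'
from h import *
# box: centre .4547,-.0974, y axis at 92deg; bangle at +y end
a=92; yb=np.array([np.cos(np.radians(a)),np.sin(np.radians(a)),0]); B=np.array([.4547,-.0974,0])
ring=B+yb*(.063-.041-.002); print('ring goal',ring)
s=r.get_state(); c=cap('wrist'); np.savez('w4',img=c['img'],P=cloud(c)); save(c,'w4.png')
plan(down(a),ring-yb*.0365+np.array([0,0,.15]))
E
```

```text
time_s: 5.88
tool_pos: [0.5034, 0.0937, 0.1671]
orientation: [[-0.484, 0.669, 0.564], [0.875, 0.371, 0.31], [-0.002, 0.644, -0.765]]
ft_force: [-0.7, -0.0, -0.9]
opening: 0.0071
grasp_force: 37.6
ring goal [ 0.45400201 -0.07741218  0.        ]
twist [ 35.8  22.1 -60.4] trans cm [-15.85 -12.    -7.89] | t 5.925 pos [0.5034 0.0939 0.1665] F [ 0.7   0.99 -1.43] open 0.0069 grip 37.6 J [-14.  -5. -45.  19.  26.  55.]
```

View pics/w4.png

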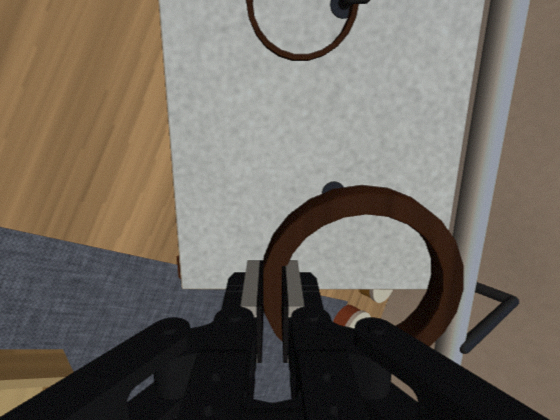

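The bangle is off the hook and held level in the gripper. I'll carry it over the box and turn the tool down.

```bash
python3 -m pendant '[{"twist":[3,2,-5],"translation":[-2.5,-1.9,-1.3],"fingers":0},{"twist":[7,4,-12],"translation":[-5,-3.8,-2.6],"fingers":0},{"twist":[11,7,-19],"translation":[-7,-5.6,-3.8],"fingers":0},{"twist":[16,10,-27],"translation":[-9,-7,-5],"fingers":0},{"twist":[20,12,-34],"translation":[-11,-8.5,-6],"fingers":0},{"twist":[25,15,-42],"translation":[-13,-10,-7],"fingers":0},{"twist":[29,18,-49],"translation":[-14.5,-11,-7.5],"fingers":0},{"twist":[33,20,-56],"translation":[-15.5,-11.8,-7.8],"fingers":0},{"twist":[35.8,22.1,-60.4],"translation":[-15.9,-12,-7.9],"fingers":0},{"twist":[35.8,22.1,-60.4],"translation":[-15.9,-12,-7.9],"fingers":0},{"twist":[35.8,22.1,-60.4],"translation":[-15.9,-12,-7.9],"fingers":0}]' 40
python3 - <<'E'
from h import *
s=r.get_state(); R=np.array(s['orientation']).reshape(3,3); p=s['tool_pos']
plan(down(92),np.array([.45527,-.1139,.15]))
# ring in the tool frame, wrist view
c=cap('wrist'); save(c,'w5.png'); P=cloud(c); hsv=cv2.cvtColor(c['img'],cv2.COLOR_RGB2HSV).astype(int)
T=(P-p)@R
m=((hsv[...,0]<20)&(hsv[...,1]>100)&(hsv[...,2]<130)&(abs(T[...,2])<.05)&(abs(T[...,0])<.06)&(T[...,1]>-.03)&(T[...,1]<.1)).astype(np.uint8)
n,l,st,_=cv2.connectedComponentsWithStats(m); k=l==1+np.argmax(st[1:,4]); q=T[k]; cc,rr=cv2.minEnclosingCircle(q[:,:2].astype(np.float32))
print('ring tool',cc,rr,k.sum()); 
f=q[(q[:,2]<np.percentile(q[:,2],60))]; A=np.linalg.lstsq(np.c_[f[:,:2],np.ones(len(f))],f[:,2],rcond=None)[0]; print('front plane slope x,y,z0',A, 'z pct',np.percentile(q[:,2],[5,50,95]))
# box from the top camera, again with the wrist
print(np.array(cc[0])*R[:,0]+cc[1]*R[:,1]+p)
t=cap('top'); np.savez('top2',img=t['img'],P=cloud(t),z=t['range_z'])
E
```

```text
time_s: 7.3
tool_pos: [0.4555, -0.1138, 0.1493]
orientation: [[-0.999, -0.035, -0.001], [-0.035, 0.999, 0.002], [0.001, 0.002, -1.0]]
ft_force: [0.3, 0.3, -0.9]
opening: 0.0074
grasp_force: 37.7
twist [ 0.1 -0.1  0. ] trans cm [ 0.02 -0.   -0.07] | t 7.3 pos [ 0.4555 -0.1138  0.1493] F [ 0.31  0.33 -0.86] open 0.0074 grip 37.7 J [-24.   9. -18.  62.   0. -26.]
ring tool (-0.0009116362780332565, 0.03490055724978447) 0.04117519035935402 10411
front plane slope x,y,z0 [ 0.00353032  0.00076843 -0.01037684] z pct [-0.01097807 -0.00975001 -0.0006942 ]
[ 0.45519201 -0.07893307  0.14934786]
```

View pics/w5.png

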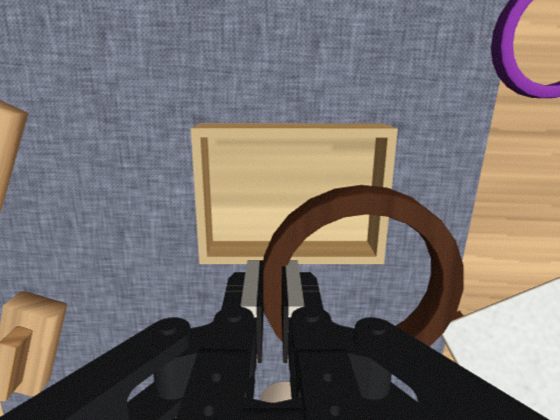

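The box is empty and seen clear at px (193–396,125–263). The bangle is held level at (362,270). I'll measure the rim in this view.

```bash
python3 - <<'E'
from h import *
c=cap('wrist'); P=cloud(c); Z=P[...,2]
k=((Z>.030)&(Z<.042)&(c['range_z']>0)); k[:,:150]=0; k[:,420:]=0; k[275:]=0
n,l,s,_=cv2.connectedComponentsWithStats(k.astype(np.uint8)); k=l==1+np.argmax(s[1:,4]); q=P[k]
ce,wh,a=cv2.minAreaRect(q[:,:2].astype(np.float32)); print('box wrist',ce,wh,a,np.median(q[:,2]))
fl=(Z<.02)&(Z>-.01); fl[:140]=0; fl[240:]=0; fl[:,:215]=0; fl[:,370:]=0
hsv=c['img']; print('floor z',np.median(Z[150:180,230:340]))
d=np.load('top2.npz'); Z=np.where(d['z']>0,d['P'][...,2],0); k=np.zeros(Z.shape,np.uint8); k[205:275,280:365]=((Z>.028)&(Z<.045))[205:275,280:365]
n,l,s,_=cv2.connectedComponentsWithStats(k); print('top2',[ (st[:5].tolist()) for st in s[1:]][:4])
p=d['P'][k>0]; print(cv2.minAreaRect(p[:,:2].astype(np.float32)))
E
```

```text
box wrist (0.45564645528793335, -0.09989757090806961) (0.10052128881216049, 0.13848187029361725) 1.8752555847167969 0.03681771940676287
floor z 0.006986512150426616
top2 [[290, 220, 38, 43, 236]]
((0.4542868435382843, -0.07073149085044861), (0.08747775852680206, 0.09925016760826111), 89.95056915283203)
```

```bash
python3 -m pendant '[{"twist":[0,0,0],"translation":[0,-0.05,3],"fingers":0},{"twist":[0,0,0],"translation":[0,-0.05,6.5],"fingers":0},{"twist":[0,0,0],"translation":[0,-0.05,9],"fingers":0},{"twist":[0,0,0],"translation":[0,-0.05,10.5],"fingers":0},{"twist":[0,0,0],"translation":[0,-0.05,11.5],"fingers":0},{"twist":[0,0,0],"translation":[0,-0.05,12.3],"fingers":0},{"twist":[0,0,0],"translation":[0,-0.05,13],"fingers":0},{"twist":[0,0,0],"translation":[0,-0.05,13.4],"fingers":0},{"twist":[0,0,0],"translation":[0,-0.05,13.6],"fingers":0},{"twist":[0,0,0],"translation":[0,-0.05,13.6],"fingers":0}]' 40
python3 -c "
from h import *
plan(down(92),np.array([.4553,-.1145,.0105]))"
```

```text
time_s: 8.7
tool_pos: [0.4554, -0.1147, 0.0139]
orientation: [[-0.999, -0.036, -0.001], [-0.036, 0.999, 0.0], [0.001, 0.0, -1.0]]
ft_force: [0.4, -0.3, -0.4]
opening: 0.0073
grasp_force: 37.7
twist [ 0.  -0.1  0.1] trans cm [0.01 0.02 0.34] | t 8.7 pos [ 0.4554 -0.1147  0.0139] F [ 0.39 -0.3  -0.39] open 0.0073 grip 37.7 J [-24.  17. -31.  42.  -0. -26.]
```

```bash
python3 -m pendant '[{"twist":[0,0,0],"translation":[0,0,0.15],"fingers":0},{"twist":[0,0,0],"translation":[0,0,0.3],"fingers":0},{"twist":[0,0,0],"translation":[0,0,0.35],"fingers":0},{"twist":[0,0,0],"translation":[0,0,0.35],"fingers":0}]' 40
python3 -c "
from h import *
plan(down(92),np.array([.4553,-.1145,.0105]))"
```

```text
time_s: 9.2
tool_pos: [0.4555, -0.1148, 0.011]
orientation: [[-0.999, -0.036, -0.0], [-0.036, 0.999, -0.0], [0.0, -0.0, -1.0]]
ft_force: [-2.9, 0.4, 8.4]
opening: 0.0073
grasp_force: 38.6
twist [-0.  -0.   0.1] trans cm [0.02 0.03 0.05] | t 9.2 pos [ 0.4555 -0.1148  0.011 ] F [-2.94  0.43  8.42] open 0.0073 grip 38.6 J [-24.  17. -31.  42.  -0. -26.]
```

```bash
python3 -m pendant '[{"twist":[0,0,0],"translation":[0,0,0],"fingers":1.2},{"twist":[0,0,0],"translation":[0,0,0],"fingers":2.2},{"twist":[0,0,0],"translation":[0,0,-0.1],"fingers":2.2},{"twist":[0,0,0],"translation":[0,0,-0.1],"fingers":2.2},{"twist":[0,0,0],"translation":[0,0.3,-0.1],"fingers":2.2},{"twist":[0,0,0],"translation":[0,0.6,-0.1],"fingers":2.2},{"twist":[0,0,0],"translation":[0,0.7,-0.1],"fingers":2.2},{"twist":[0,0,0],"translation":[0,0.8,-0.1],"fingers":2.2},{"twist":[0,0,0],"translation":[0,0.85,-0.1],"fingers":2.2},{"twist":[0,0,0],"translation":[0,0.85,-0.1],"fingers":2.2}]' 40
python3 -c "
from h import *
plan(down(92),np.array([.4553,-.1145,.0105]))"
```

```text
time_s: 10.45
tool_pos: [0.4551, -0.1062, 0.0114]
orientation: [[-0.999, -0.036, -0.001], [-0.036, 0.999, 0.0], [0.001, 0.0, -1.0]]
ft_force: [0.0, 0.9, -0.3]
opening: 0.0218
grasp_force: 0.0
twist [ 0.  -0.1  0.1] trans cm [ 0.01 -0.83  0.09] | t 10.45 pos [ 0.4551 -0.1062  0.0114] F [ 0.02  0.87 -0.34] open 0.0218 grip 0.0 J [-23.  17. -31.  42.  -0. -26.]
```

```bash
python3 -m pendant '[{"twist":[0,0,0],"translation":[0,-0.4,0],"fingers":2.2},{"twist":[0,0,0],"translation":[0,-0.4,-0.5],"fingers":2.2},{"twist":[0,0,0],"translation":[0,-0.4,-1.5],"fingers":2.2},{"twist":[0,0,0],"translation":[0,-0.4,-4],"fingers":2.2},{"twist":[0,0,0],"translation":[-1,-0.5,-8],"fingers":2.2},{"twist":[0,0,0],"translation":[-3,-0.5,-12],"fingers":2.2},{"twist":[0,0,0],"translation":[-5,-0.5,-15],"fingers":2.2},{"twist":[0,0,0],"translation":[-6,-0.5,-16],"fingers":2.2},{"twist":[0,0,0],"translation":[-6,-0.5,-16],"fingers":2.2},{"twist":[0,0,0],"translation":[-6,-0.5,-16],"fingers":2.2}]'
python3 - <<'E'
from h import *
c=cap('wrist'); save(c,'w6.png'); P=cloud(c); Z=P[...,2]; hsv=cv2.cvtColor(c['img'],cv2.COLOR_RGB2HSV).astype(int)
k=((Z>.030)&(Z<.042)&(c['range_z']>0)&(abs(P[...,0]-.455)<.06)&(abs(P[...,1]+.1)<.08)).astype(np.uint8)
n,l,s,_=cv2.connectedComponentsWithStats(k); k=l==1+np.argmax(s[1:,4]); ce,wh,a=cv2.minAreaRect(P[k][:,:2].astype(np.float32)); print('box',ce,wh,a)
m=((hsv[...,0]<20)&(hsv[...,1]>100)&(hsv[...,2]<130)&(Z>.005)&(Z<.028)&(abs(P[...,0]-.455)<.05)&(abs(P[...,1]+.1)<.07)).astype(np.uint8)
n,l,s,_=cv2.connectedComponentsWithStats(m); k=l==1+np.argmax(s[1:,4]); q=P[k]; cc,rr=cv2.minEnclosingCircle(q[:,:2].astype(np.float32)); print('ring',cc,rr,k.sum(),np.percentile(q[:,2],[5,50,95]))
an=np.radians(a); xb=np.array([np.cos(an),np.sin(an)]); yb=np.array([-np.sin(an),np.cos(an)]); D=np.array(cc)-np.array(ce); print('rel',D@xb,D@yb)
B=np.array(ce)
plan(down(72.7-90),np.array([.5995,-.3175,.20]))
E
```

```text
time_s: 11.7
tool_pos: [0.5146, -0.1089, 0.1709]
orientation: [[-0.999, -0.036, -0.002], [-0.036, 0.999, 0.001], [0.002, 0.001, -1.0]]
ft_force: [-0.7, 0.5, 0.5]
opening: 0.0221
grasp_force: 0.0
box (0.4554370641708374, -0.09977937489748001) (0.10007033497095108, 0.1387651264667511) 1.8599671125411987
ring (0.4556123614311218, -0.0998784750699997) 0.07711807638406754 5136 [0.01133741 0.02064566 0.02367975]
rel 0.00017198842345018248 -0.00010473755704510612
twist [-1.000e-01 -1.000e-01  1.094e+02] trans cm [ -7.73 -21.16  -2.95] | t 11.75 pos [ 0.5145 -0.1088  0.1708] F [-0.47 -0.69 -0.93] open 0.0223 grip 0.0 J [-21.  14.  -9.  67.  -0. -23.]
```

View pics/w6.png

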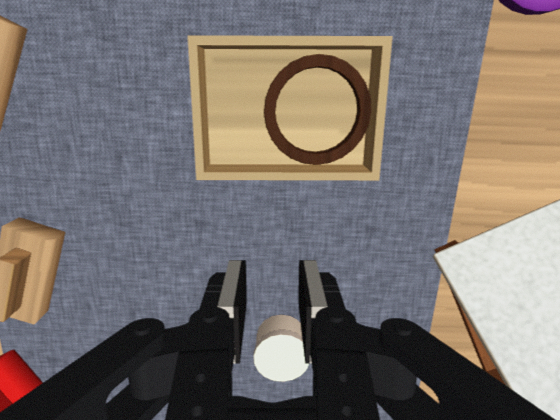

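The bangle lies flat at the +y end of the box, centred near px (318,109), leaving the gap at the left. Next is the wide block (35,270).

```bash
python3 -c "
from h import *
plan(down(72.7),np.array([.635,-.328,.17]))"
```

```text
twist [ 0.  -0.1 19.4] trans cm [-11.25 -22.34   0.04] | t 11.75 pos [ 0.5145 -0.1088  0.1708] F [-0.47 -0.69 -0.93] open 0.0223 grip 0.0 J [-21.  14.  -9.  67.  -0. -23.]
```

```bash
python3 -m pendant '[{"twist":[0,0,4],"translation":[-2,-4,0],"fingers":4.5},{"twist":[0,0,8],"translation":[-4,-8,0],"fingers":4.5},{"twist":[0,0,12],"translation":[-6,-12,0],"fingers":4.5},{"twist":[0,0,16],"translation":[-8,-16,0],"fingers":4.5},{"twist":[0,0,19.4],"translation":[-10,-20,0],"fingers":4.5},{"twist":[0,0,19.4],"translation":[-11.2,-22.3,0],"fingers":4.5},{"twist":[0,0,19.4],"translation":[-11.2,-22.3,0],"fingers":4.5},{"twist":[0,0,19.4],"translation":[-11.2,-22.3,0],"fingers":4.5}]'
python3 - <<'E'
from h import *
c=cap('wrist'); save(c,'w7.png'); P=cloud(c); Z=P[...,2]
near=(np.hypot(P[...,0]-.6,P[...,1]+.318)<.06)&(c['range_z']>0)
for nm,lo,hi in [('body',.022,.034),('rib',.047,.058)]:
    k=(near&(Z>lo)&(Z<hi)).astype(np.uint8); n,l,s,_=cv2.connectedComponentsWithStats(k); k=l==1+np.argmax(s[1:,4]); print(nm,cv2.minAreaRect(P[k][:,:2].astype(np.float32)),k.sum(),np.median(Z[k]),s[1+np.argmax(s[1:,4])])
plan(down(72.7),np.array([.5995,-.3175,.034]))
E
```

```text
time_s: 12.75
tool_pos: [0.6347, -0.3272, 0.1706]
orientation: [[-0.955, 0.298, -0.002], [0.298, 0.955, 0.001], [0.002, 0.0, -1.0]]
ft_force: [-0.4, 0.7, -0.1]
opening: 0.0447
grasp_force: 0.0
body ((0.6003330945968628, -0.320658802986145), (0.04012388736009598, 0.08422958850860596), 71.70870971679688) 4347 0.029019219846591393 [ 241   84   56  113 4347]
rib ((0.6000080704689026, -0.3203634023666382), (0.013813410885632038, 0.05560843273997307), 71.12818908691406) 1582 0.05290971483698792 [ 257  106   21   81 1582]
twist [ 0.  -0.1  0. ] trans cm [ 3.63 -0.15 13.71] | t 12.8 pos [ 0.6348 -0.327   0.171 ] F [-0.34  0.42  0.37] open 0.0449 grip 0.0 J [-34.  32.  21.  78.  -0. -17.]
```

View pics/w7.png

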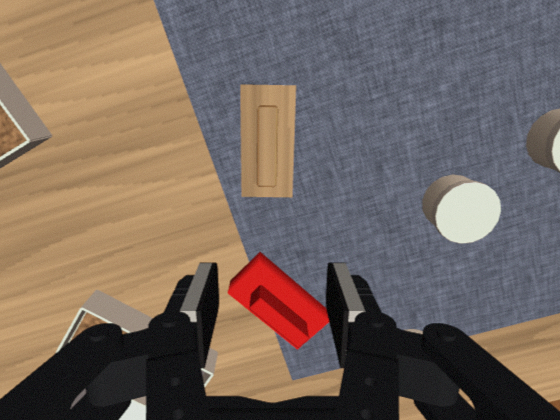

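The wide block is at px (268,141), body 40 x 84 mm. The red look-alike is clear of it. I'll descend on the rib.

```bash
python3 -c "
from h import *
plan(down(71.5),np.array([.6002,-.3205,.034]))"
```

```text
twist [ 0.  -0.1  1.2] trans cm [ 3.47 -0.41 13.71] | t 12.8 pos [ 0.6348 -0.327   0.171 ] F [-0.34  0.42  0.37] open 0.0449 grip 0.0 J [-34.  32.  21.  78.  -0. -17.]
```

```bash
python3 -m pendant '[{"twist":[0,0,1.2],"translation":[3.5,-0.4,2],"fingers":4.5},{"twist":[0,0,1.2],"translation":[3.5,-0.4,5],"fingers":4.5},{"twist":[0,0,1.2],"translation":[3.5,-0.4,8],"fingers":4.5},{"twist":[0,0,1.2],"translation":[3.5,-0.4,11],"fingers":4.5},{"twist":[0,0,1.2],"translation":[3.5,-0.4,12.7],"fingers":4.5},{"twist":[0,0,1.2],"translation":[3.5,-0.4,13.4],"fingers":4.5},{"twist":[0,0,1.2],"translation":[3.5,-0.4,13.7],"fingers":4.5},{"twist":[0,0,1.2],"translation":[3.5,-0.4,13.7],"fingers":2.5},{"twist":[0,0,1.2],"translation":[3.5,-0.4,13.7],"fingers":2},{"twist":[0,0,1.2],"translation":[3.5,-0.4,13.7],"fingers":0},{"twist":[0,0,1.2],"translation":[3.5,-0.4,13.7],"fingers":0},{"twist":[0,0,1.2],"translation":[3.5,-0.4,13.7],"fingers":0}]' 40
python3 -c "
from h import *
plan(down(71.5),np.array([.6002,-.3205,.034]))"
```

```text
time_s: 14.3
tool_pos: [0.6009, -0.3213, 0.0348]
orientation: [[-0.948, 0.318, -0.0], [0.318, 0.948, -0.0], [0.0, -0.0, -1.0]]
ft_force: [0.3, -0.0, 6.3]
opening: 0.0128
grasp_force: 42.1
twist [-0. -0. -0.] trans cm [0.09 0.05 0.08] | t 14.3 pos [ 0.6009 -0.3213  0.0348] F [ 0.28 -0.    6.3 ] open 0.0128 grip 42.1 J [-35.  33.   2.  58.  -0. -17.]
```

```bash
python3 -m pendant '[{"twist":[0,0,0],"translation":[0,0,-0.5],"fingers":0},{"twist":[0,0,0],"translation":[0,0,-2],"fingers":0},{"twist":[0,0,0],"translation":[0,0,-5],"fingers":0},{"twist":[0,0,0],"translation":[0,0,-8],"fingers":0},{"twist":[0,0,0],"translation":[0,0,-10.5],"fingers":0},{"twist":[0,0,0],"translation":[0,0,-11.5],"fingers":0},{"twist":[0,0,0],"translation":[0,0,-11.5],"fingers":0}]' 60
python3 -c "
from h import *
plan(down(91.86),np.array([.4567,-.1408,.15]))"
```

```text
time_s: 15.18
tool_pos: [0.6009, -0.3213, 0.1497]
orientation: [[-0.948, 0.318, -0.0], [0.318, 0.948, -0.0], [0.0, -0.0, -1.0]]
ft_force: [1.5, 0.2, -0.7]
opening: 0.0123
grasp_force: 61.2
twist [ -0.   -0.  -20.4] trans cm [19.4  12.54 -0.03] | t 15.175 pos [ 0.6009 -0.3213  0.1497] F [ 1.47  0.17 -0.67] open 0.0123 grip 61.2 J [-35.  29.  12.  73.  -0. -17.]
```

```bash
python3 -m pendant '[{"twist":[0,0,-3],"translation":[3,2,0],"fingers":0},{"twist":[0,0,-7],"translation":[6.5,4.2,0],"fingers":0},{"twist":[0,0,-11],"translation":[10.5,6.8,0],"fingers":0},{"twist":[0,0,-15],"translation":[14,9,0],"fingers":0},{"twist":[0,0,-18],"translation":[17,11,0],"fingers":0},{"twist":[0,0,-20.4],"translation":[19,12.3,0],"fingers":0},{"twist":[0,0,-20.4],"translation":[19.4,12.5,0],"fingers":0},{"twist":[0,0,-20.4],"translation":[19.4,12.5,0],"fingers":0},{"twist":[0,0,-20.4],"translation":[19.4,12.5,0],"fingers":0}]' 60
python3 - <<'E'
from h import *
s=r.get_state(); R=np.array(s['orientation']).reshape(3,3); p=s['tool_pos']
c=cap('wrist'); save(c,'w8.png'); P=cloud(c); Z=P[...,2]; T=(P-p)@R; ok=c['range_z']>0
np.savez('w8',P=P,z=c['range_z'],img=c['img'],R=R,p=p)
# block top: 24 mm below rib top
k=ok&(T[...,2]>.002)&(T[...,2]<.012)&(abs(T[...,0])<.06)&(abs(T[...,1])<.04); q=T[k]
print('blk tool',cv2.minAreaRect(q[:,:2].astype(np.float32)),k.sum(),np.percentile(q[:,2],[5,50,95]),q.min(0),q.max(0))
A=np.linalg.lstsq(np.c_[q[:,:2],np.ones(len(q))],q[:,2],rcond=None)[0]; print('slope',A)
k=(ok&(Z>.030)&(Z<.042)&(abs(P[...,0]-.455)<.07)&(abs(P[...,1]+.1)<.09)).astype(np.uint8); q=P[k>0]; print('rim',cv2.minAreaRect(q[:,:2].astype(np.float32)))
plan(down(91.86),np.array([.4567,-.1408,.15]))
E
```

```text
time_s: 16.3
tool_pos: [0.457, -0.1417, 0.149]
orientation: [[-0.999, -0.032, -0.001], [-0.032, 0.999, 0.0], [0.001, 0.0, -1.0]]
ft_force: [-0.6, 0.2, 0.3]
opening: 0.0121
grasp_force: 61.2
blk tool ((0.021107710897922516, -0.0006493218243122101), (0.04025885835289955, 0.045002568513154984), 89.97887420654297) 7000 [0.00473418 0.00579607 0.00712494] [-0.00140023 -0.02078416  0.00202082] [0.0436135  0.01947313 0.01197401]
slope [ 0.01554125 -0.00542607  0.00547919]
rim ((0.45544567704200745, -0.09987112879753113), (0.10020627081394196, 0.13847464323043823), 1.872270107269287)
twist [ 0.  -0.1 -0. ] trans cm [ 0.02  0.09 -0.1 ] | t 16.35 pos [ 0.4569 -0.1417  0.149 ] F [-0.23 -0.32 -0.24] open 0.0128 grip 61.2 J [-27.  10. -17.  63.  -0. -29.]
```

View pics/w8.png

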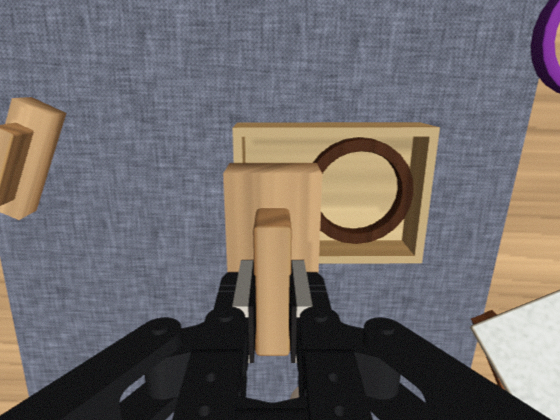

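The held block is at (272,215). The ring (360,190) is against the +y end of the box, clear of the block's right edge. I'll compute the gap.

```bash
python3 - <<'E'
from h import *
d=np.load('w8.npz'); P=d['P']; Z=P[...,2]; hsv=cv2.cvtColor(d['img'],cv2.COLOR_RGB2HSV).astype(int)
a=np.radians(1.87); B=np.array([.45545,-.0998]); q=(P[...,:2]-B); bx=q@np.array([np.cos(a),np.sin(a)]); by=q@np.array([-np.sin(a),np.cos(a)])
m=((hsv[...,0]<20)&(hsv[...,1]>100)&(hsv[...,2]<115)&(Z>.017)&(Z<.025)&(abs(bx)<.045)&(by<.064)&(by>-.04))
m[:130]=0; m[255:]=0; m[:,:305]=0; m[:,420:]=0
n,l,s,_=cv2.connectedComponentsWithStats(m.astype(np.uint8)); k=l==1+np.argmax(s[1:,4])
pts=np.c_[bx[k],by[k]]; cc,rr=cv2.minEnclosingCircle(pts.astype(np.float32)); print('ring in box mm',np.array(cc)*1e3,rr*1e3,k.sum(),(pts.min(0)*1e3).round(1),(pts.max(0)*1e3).round(1))
R=d['R']; p=d['p']
blk=(p+R[:,0]*.0011-R[:,1]*.0006)[:2]-B; print('block in box mm',1e3*blk@[np.cos(a),np.sin(a)],1e3*blk@[-np.sin(a),np.cos(a)])
E
```

```text
ring in box mm [ 1.68221851 34.2483446 ] 51.212191581726074 3272 [-40.8 -10.6] [44.  63.6]
block in box mm -0.9171725303075535 -42.53033426525408
```

```bash
python3 -m pendant '[{"twist":[0,0,0],"translation":[-0.09,0.14,2],"fingers":0},{"twist":[0,0,0],"translation":[-0.09,0.14,4],"fingers":0},{"twist":[0,0,0],"translation":[-0.09,0.14,6],"fingers":0},{"twist":[0,0,0],"translation":[-0.09,0.14,7],"fingers":0},{"twist":[0,0,0],"translation":[-0.09,0.14,7.6],"fingers":0},{"twist":[0,0,0],"translation":[-0.09,0.14,8],"fingers":0},{"twist":[0,0,0],"translation":[-0.09,0.14,8.2],"fingers":0},{"twist":[0,0,0],"translation":[-0.09,0.14,8.2],"fingers":0}]' 60
```

```text
time_s: 17.35
tool_pos: [0.4574, -0.1397, 0.0675]
orientation: [[-0.999, -0.033, -0.001], [-0.033, 0.999, 0.0], [0.001, 0.0, -1.0]]
ft_force: [0.3, -0.3, -0.3]
opening: 0.0123
grasp_force: 61.2
```

```bash
python3 -m pendant '[{"twist":[0,0,0],"translation":[0,0,0.2],"fingers":0},{"twist":[0,0,0],"translation":[0,0,0.4],"fingers":0},{"twist":[0,0,0],"translation":[0,0,0.6],"fingers":0},{"twist":[0,0,0],"translation":[0,0,0.8],"fingers":0},{"twist":[0,0,0],"translation":[0,0,0.9],"fingers":0},{"twist":[0,0,0],"translation":[0,0,0.9],"fingers":0}]' 60
```

```text
time_s: 18.1
tool_pos: [0.4572, -0.1396, 0.0583]
orientation: [[-0.999, -0.033, -0.001], [-0.033, 0.999, 0.0], [0.001, 0.0, -1.0]]
ft_force: [-0.8, 0.3, -1.1]
opening: 0.0123
grasp_force: 61.2
```

```bash
python3 - <<'E'
from h import *
c=cap('wrist'); save(c,'w9.png')
E
```

```text
(no output)
```

View pics/w9.png

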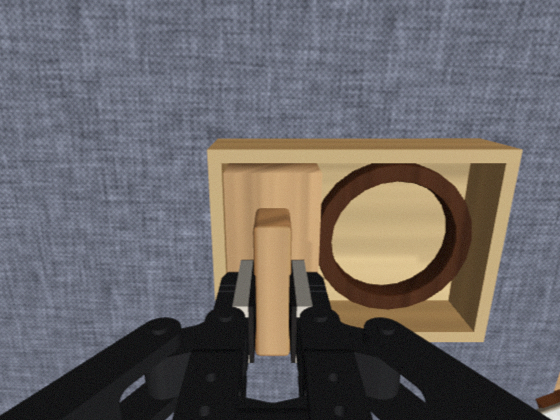

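The block is entering the gap, its left edge at 224 against the wall at 219. Its right edge (320) visually overlaps the ring's left edge (317), so I'll check the clearance in numbers before pressing down.

```bash
python3 - <<'E'
from h import *
c=cap('wrist'); P=cloud(c); print(c['f'],c['cx'],c['t'])
a=np.radians(1.87); B=np.array([.45545,-.0998]); q=P[...,:2]-B; bx=q@np.array([np.cos(a),np.sin(a)]); by=q@np.array([-np.sin(a),np.cos(a)])
for v in (200,225,245):
    print(v,'bx',(bx[v,260]*1e3).round(0),[(u,round(by[v,u]*1e3,1),round(P[v,u,2]*1e3,1),int(c['img'][v,u].sum())) for u in list(range(206,230,3))+list(range(314,342,3))+list(range(440,500,4))])
Z=P[...,2]; m=(Z>.016)&(Z<.0235)&(c['img'].astype(int).sum(-1)<220)&(by>-.03)&(by<.07)&(abs(bx)<.05)
k=m; k[:155]=0;k[310:]=0;k[:,:300]=0; h=np.c_[bx[k],by[k]]
# algebraic circle from the outer boundary, right half
ang=np.arctan2(h[:,1]-.022,h[:,0]); rad=np.hypot(h[:,0],h[:,1]-.022); sel=[]
for t in np.arange(-30,200,5):
    w=abs(np.degrees(ang)-t)<2.5
    if w.sum()>5: i=np.where(w)[0][np.argsort(rad[w])[-3]]; sel.append(h[i])
s=np.array(sel); A=np.linalg.lstsq(np.c_[2*s,np.ones(len(s))],(s**2).sum(1),rcond=None)[0]; print('circle',A[:2]*1e3,1e3*np.sqrt(A[2]+A[0]**2+A[1]**2),len(s)); print(np.percentile(h,[1,99],axis=0)*1e3)
E
```

```text
378.319069769409 272.01796070473654 [ 0.37978901 -0.14300366  0.20205855]
200 bx -31.0 [(206, np.float64(-77.6), np.float64(0.9), 363), (209, np.float64(-76.0), np.float64(0.6), 396), (212, np.float64(-68.3), np.float64(36.4), 500), (215, np.float64(-66.9), np.float64(36.7), 505), (218, np.float64(-65.3), np.float64(38.1), 509), (221, np.float64(-64.3), np.float64(35.5), 503), (224, np.float64(-63.3), np.float64(32.6), 366), (227, np.float64(-59.4), np.float64(52.8), 435), (314, np.float64(-23.5), np.float64(52.5), 509), (317, np.float64(-22.4), np.float64(53.7), 499), (320, np.float64(-21.1), np.float64(53.3), 512), (323, np.float64(-13.7), np.float64(9.5), 187), (326, np.float64(-12.9), np.float64(14.4), 79), (329, np.float64(-11.8), np.float64(17.6), 76), (332, np.float64(-10.8), np.float64(20.6), 144), (335, np.float64(-9.3), np.float64(21.0), 158), (338, np.float64(-7.6), np.float64(19.8), 158), (341, np.float64(-6.5), np.float64(22.1), 149), (440, np.float64(46.4), np.float64(14.0), 42), (444, np.float64(45.6), np.float64(20.2), 115), (448, np.float64(47.0), np.float64(21.3), 1
[... 3198 characters left out ...]
(15.4), 50), (452, np.float64(54.1), np.float64(18.3), 80), (456, np.float64(55.2), np.float64(20.3), 158), (460, np.float64(56.8), np.float64(21.3), 132), (464, np.float64(59.4), np.float64(20.2), 129), (468, np.float64(61.4), np.float64(20.3), 120), (472, np.float64(62.4), np.float64(22.3), 199), (476, np.float64(62.7), np.float64(25.3), 190), (480, np.float64(62.5), np.float64(29.0), 176), (484, np.float64(62.5), np.float64(32.3), 195), (488, np.float64(62.6), np.float64(35.4), 196), (492, np.float64(64.3), np.float64(35.7), 506), (496, np.float64(65.8), np.float64(36.3), 497)]
circle [ 1.13435159 29.37385301] 40.47489559045666 43
[[-38.9737021  -15.27048313]
 [ 39.7561736   63.26534059]]
```

The ring's inner edge is at about -19.6 mm and the block spans -60.5 to -20.6 mm, so it fits. I'll shift it 0.5 mm away from the ring and continue down.

```bash
python3 -m pendant '[{"twist":[0,0,0],"translation":[0,-0.05,0.2],"fingers":0},{"twist":[0,0,0],"translation":[0,-0.05,0.4],"fingers":0},{"twist":[0,0,0],"translation":[0,-0.05,0.6],"fingers":0},{"twist":[0,0,0],"translation":[0,-0.05,0.8],"fingers":0},{"twist":[0,0,0],"translation":[0,-0.05,1.0],"fingers":0},{"twist":[0,0,0],"translation":[0,-0.05,1.2],"fingers":0},{"twist":[0,0,0],"translation":[0,-0.05,1.2],"fingers":0}]' 60
```

```text
time_s: 19.08
tool_pos: [0.4571, -0.1401, 0.0462]
orientation: [[-0.999, -0.033, -0.001], [-0.033, 0.999, 0.0], [0.001, 0.0, -1.0]]
ft_force: [-0.7, -0.0, -0.1]
opening: 0.0125
grasp_force: 61.2
```

```bash
python3 -m pendant '[{"twist":[0,0,0],"translation":[0,0,0.2],"fingers":0},{"twist":[0,0,0],"translation":[0,0,0.4],"fingers":0},{"twist":[0,0,0],"translation":[0,0,0.55],"fingers":0},{"twist":[0,0,0],"translation":[0,0,0.62],"fingers":0},{"twist":[0,0,0],"translation":[0,0,0.62],"fingers":0}]' 60
```

```text
time_s: 19.7
tool_pos: [0.4572, -0.14, 0.0408]
orientation: [[-0.999, -0.033, -0.001], [-0.033, 0.999, -0.0], [0.001, -0.0, -1.0]]
ft_force: [-2.2, 1.6, 10.8]
opening: 0.0126
grasp_force: 62.6
```

Contact is at TCP z 0.0408, equal to the grip height 0.0348 plus the 0.006 floor, so the block is home. I'll release it and retreat.

```bash
python3 -m pendant '[{"twist":[0,0,0],"translation":[0,0,0],"fingers":1.8},{"twist":[0,0,0],"translation":[0,0,0],"fingers":2.6},{"twist":[0,0,0],"translation":[0,0,0],"fingers":2.6},{"twist":[0,0,0],"translation":[0,0,-0.5],"fingers":2.6},{"twist":[0,0,0],"translation":[0,0,-2],"fingers":2.6},{"twist":[0,0,0],"translation":[0,0,-5],"fingers":2.6},{"twist":[0,0,0],"translation":[-2,0,-9],"fingers":2.6},{"twist":[0,0,0],"translation":[-4,0,-12],"fingers":2.6},{"twist":[0,0,0],"translation":[-6,0,-13],"fingers":2.6},{"twist":[0,0,0],"translation":[-6,0,-13],"fingers":2.6}]'
python3 - <<'E'
from h import *
c=cap('wrist'); save(c,'w10.png'); P=cloud(c); Z=P[...,2]
a=np.radians(1.87); B=np.array([.45545,-.0998]); q=P[...,:2]-B; bx=q@np.array([np.cos(a),np.sin(a)]); by=q@np.array([-np.sin(a),np.cos(a)])
ok=c['range_z']>0
k=ok&(abs(bx)<.043)&(by>-.062)&(by<-.02)&(Z>.028)&(Z<.045)
for lo,hi in((-.058,-.05),(-.031,-.024)):
  for x0,x1 in((-.04,-.03),(.03,.04)): w=k&(by>lo)&(by<hi)&(bx>x0)&(bx<x1); print('block top z',lo,x0,np.median(Z[w]).round(4),w.sum())
print('rim',np.median(Z[ok&(abs(abs(by)-.066)<.002)&(abs(bx)<.045)]),'rib',np.median(Z[ok&(abs(bx)<.02)&(abs(by+.041)<.005)]))
d=c['img'].astype(int).sum(-1)<220
for s in(-1,1): w=ok&d&(abs(by-.021)<.04)&(abs(bx-s*.0365)<.004); print('ring top z',s,np.median(Z[w]),w.sum())
w=ok&d&(abs(bx)<.02)&(by>.053)&(by<.062); print('ring +y',np.median(Z[w])); w=ok&d&(abs(bx)<.02)&(by>-.018)&(by<-.011); print('ring -y',np.median(Z[w]))
E
```

```text
time_s: 20.95
tool_pos: [0.5184, -0.1383, 0.1707]
orientation: [[-0.999, -0.034, 0.0], [-0.034, 0.999, -0.0], [-0.0, -0.0, -1.0]]
ft_force: [-0.1, 0.5, 0.2]
opening: 0.0258
grasp_force: 0.0
block top z -0.058 -0.04 0.0349 172
block top z -0.058 0.03 0.0351 134
block top z -0.031 -0.04 0.035 153
block top z -0.031 0.03 0.0351 116
rim 0.03696008659567801 rib 0.05899755947687865
ring top z -1 0.020895885920361734 439
ring top z 1 0.02083092002964068 476
ring +y 0.020600939612334224
ring -y 0.02068823170350459
```

View pics/w10.png

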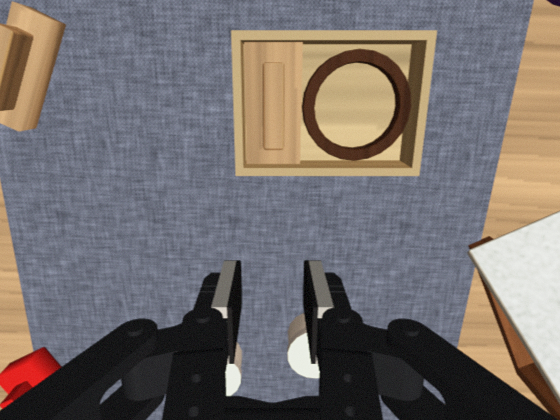

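The block sits level and home: its top is about 2 mm below the rim, as it should be. The bangle is flat beside it, and the robot is clear.

```bash
python3 -c "
from workcell import workorder
print(workorder.hand_in())"
```

```text
the job is handed in; nothing more can be done
None
```

The broad bangle lies flat on the box floor with the wide block seated fully home beside it; nothing else was touched, and the job is handed in (about 21 s of robot time, no verdict shown).

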